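# Clamp a slide carrier in the bench screw clamp

### The arm

A 6-joint arm with a two-finger parallel gripper is mounted at the origin on the work surface. World frame = base frame: x ahead of the robot, y to its left, z up, the work surface at z = 0. Lengths are in m, angles in rad, forces in N, time in s.
With the tool pointing down it reaches from about 0.425 to 1.125 m from the base axis. Payload 14.9 kg.
Tool frame: the origin (TCP) lies midway between the tips of the shut fingers; the grasp point (between the pads) lies 19 mm behind it; z points along the fingers, y is the line along which they close (so a half turn about z gives the same grasp; the last joint's range is limited). The gripper opens to 91 mm and grips with 3 to 60 N. Pads are 32 mm wide; open, the fingers measure 118 mm over their backs; the gripper's body (76 mm by 178 mm) begins 60 mm behind the grasp point.
Start: joints at [-1.362, 0.379, 1.734, -0, 1.028, -0.033], TCP at [0.168, -0.68, 0.214] pointing down, gripper open.
Joint ranges: [-2.77, 2.77], [-0.74, 2.19], [0, 2.66], [-1.06, 4.2], [0.31, 2.87], [-3.08, 3.08]. Speed limits (rad/s): [1.89, 1.89, 2.39, 3.14, 3.14, 3.14].

### API

Orientations are given as a unit quaternion [x, y, z, w].
In Python, from workcell import ctrl, capture, job_done gives the robot as it stands.
- The arm moves only by the tool carry_out, never from a script. Its arguments are lists of equal length, an entry for each row: "xyz": the shift along the tool's x, y, z each as a share of 25 mm, from -1 to 1, a list of three; "twist": the turn about the tool's z as a share of pi/4 rad, from -1 to 1; "jaw": the opening, from 0 (shut) to 1 (fully open). In form: {"xyz": [[tx, ty, tz], ...], "twist": [twist, ...], "jaw": [jaw, ...]}. A call has 1 to 20 rows; each row shifts and turns the commanded pose from where the row before left it, along the tool's axes as they then stand; what a row does not reach is not made up. A row lasts 1/12 s, in which the tool goes at most 41.7 mm and 7.16 degrees, less where a joint would pass 70% of its speed; a pose out of reach is approached as far as the arm can. A call with a number of a shift or a turn outside -1 to 1 is refused whole. A call with a gripper value outside its range is refused whole. The fingers move at their own pace and stop on an object; the grip force is fixed at half the most. Time passes only in rows, so rows that do not move let the fingers close. It gives the time, the measured TCP pose, the force, the opening and the grip force at its end, in the units of the state.
- ctrl.get_state(): the state, without advancing time (a new reading comes with each control period).
- capture(name): name is "scene" or "top" or "wrist"; returns a dict with "img" (420x560x3 uint8, red, green, blue), "fx", "fy", "cx", "cy" (pixels), "k1" (the pictures are not rectified: a ray, as slopes to the right and down, at radius r is drawn at 1 + k1 r^2 times it, then the intrinsics apply), "R" (3x3) and "t" (3): a world point X has camera coordinates R X + t. Camera axes: x right, y down, z forward; pixel columns grow to the right and rows downward; lengths in m; the calibration is good to about 2 mm. A picture is of the moment at which its call begins. There is no depth.
- job_done(): hands the job in; it is judged then, once.
The state is a dict: "clock": time; "q": joint angles; "dq": joint speeds; "tau": joint torques, N m; "eef_pos": TCP position; "ee_rot": TCP orientation; "contact_force": force on the tool from outside, world axes, zero at the start; "torque": the same for the moment, N m; "opening": finger opening in m; "gripper_force": force on a finger pad.
Only numpy, scipy, OpenCV 4.12 (cv2) and the standard library are available. Lean on these libraries where they do the work, as an engineer would, in place of code of your own. Each camera call takes 0.05 s, during which the arm holds its last target. There are 200 camera calls.

### The job

Push the grey slide carrier all the way in under the bridge of the screw clamp until it rests against the stop. Then grip the T-handle and turn it clockwise, regripping as needed, until the clearly rising resistance shows the carrier is firmly clamped, but do not overtighten: it carries glass. Let go of the handle, and leave the two glass jars and the bottle as they stand.

Things in the scene. Friction and masses are not known exactly. Their poses are not given: they have to be found in the camera images.
- press: The screw clamp, fixed to the bench. Origin on the bench directly under the vertical screw axis, z up, x = the direction in which the carrier slides home, y to the left of it. Dark base plate 215 x 94 x 14 mm, from x -150 to +65 mm, with two low guide rails along x, 43.6 mm apart, tops 24 mm over the bench.
- clamp_bridge (a point): Centre of the top of the aluminium bridge, 82 mm over the bench, on the screw axis. The bridge (30 mm along x, 84 mm along y) stands on two posts astride the carrier. The screw runs down through it to a round sprung rubber foot, 24 mm across. The foot's height is set differently each time: at the start it is 2 to 13 mm above the carrier.
- clamp_stop (a point): Middle of the end stop's face that the carrier must rest against, 36 mm beyond the screw axis, 23 mm over the bench.
- handle_bar (a point): Centre of the T-handle's steel crossbar, on the screw axis, 129 to 132 mm over the bench at the start. The bar is 80 mm long (this frame's y), 12 mm wide (x) and 14 mm high, on a 10 mm stem that goes down into the bridge. It sinks with the screw as it is tightened. The gap from the bar's underside to the bridge is 43 mm at most, 25 mm when clamped.
- handle (a joint): Turn of the T-handle (rad): grows clockwise seen from above, which tightens; all sinks 4 mm per rad. Friction 0.22 N m; held still, the reading drops to about 0 or below: judge its rise. It stays where left. After foot contact a spring (18 N/mm) adds 0.29 N m per rad. Under 18 N on the foot (rise 0.07 N m) is loose; a rise of 0.12 to 0.15 (30 to 38 N) is right; 60 N (0.24) cracks the glass.
- carrier: The slide carrier: grey flat bar 170 x 40 x 16 mm, 0.18 to 0.35 kg, a glass slide on top, lying between the rails on the base plate. Origin at the centre of its underside, x along the sliding direction. It starts drawn out 22 to 41 mm towards the robot; fully home, its front end touches the stop and its origin is at x = -49 mm in the clamp's frame.
- carrier_tab (a point): Centre of the carrier's upright tab, to push or grip it by: 12 mm thick along the sliding direction, 30 mm wide, 30 mm high, its top 60 mm over the bench. The carrier (top 30 mm over the bench) goes on 25 mm behind the tab's centre. The tab is 109 mm before the screw axis when home. Sliding it takes 1 to 5 N.
- jar_a: Square glass jar with lid, 48 x 48 x 62 mm, left of the clamp; leave alone. Origin under its centre.
- jar_b: The same kind of jar, right of the clamp; leave alone. Origin under its centre.
- bottle: Clear bottle with blue cap, 66 mm across, 120 mm tall, at the left; leave alone. Origin under its centre.
Things that resemble listed ones, but are neither listed nor needed, are in the scene too. Of the things like the carrier, leave any that is purple; of the rest the smaller one is meant.

How it is judged:
On the way, in this order (a step that is already met when the one before it is completed fails the run):
1. the carrier is fully home against the stop (x of carrier in the frame of press above -0.0515 m), for 0.2 s.
2. the foot presses the carrier down firmly (contact force between foot and carrier above 18 N), for 0.2 s.
At the end, for the whole second after the job is handed in: The carrier rests within 2.5 mm of the stop, the clamp's foot presses on it with 18 to 60 N after the handle is let go, the carrier is at rest, and the jars and bottle have moved less than 20 mm (x of carrier in the frame of press above -0.0515 m and contact force between foot and carrier between 18 and 60 N and linear speed of carrier below 0.01 m/s); the robot touches nothing.
It fails at once if the carrier is overtightened (foot force above 60 N) (contact force between foot and carrier above 60 N).
It fails at once if a glass jar or the bottle is disturbed (distance of any of jar_a, jar_b, bottle from where it was at the start of the episode above 0.02 m).
It also fails if it takes over 72 s, if anything falls off the work surface, if the arm or the gripper's body presses on something with over 40 N, if the wrist force passes 120 N, or if a joint passes its speed limit or range.

## Working session

There is one attempt and no reset: what is moved stays moved. The work goes in short steps, Python scripts to look and compute and a tool call to move; the robot and the scene stay as the last step left them, time stands still between calls to the robot, and variables do not carry over. Pictures are saved under pics/ and viewed, at most 10 in all, crops included, and the job is handed in when it is done.

Besides the shell and the picture viewer there is one more tool, called after "Emit:" as name([rows], argument=value, ...), one row to a line, values as JSON. carry_out: Moves the arm, as the interface text tells. Its arguments: {"type":"object","properties":{"xyz":{"type":"array","items":{"type":"array","items":{"type":"number","minimum":-1,"maximum":1}}},"twist":{"type":"array","items":{"type":"number","minimum":-1,"maximum":1}},"jaw":{"type":"array","items":{"type":"number"}}},"required":["xyz","twist","jaw"]}

```bash
mkdir -p pics
cat > h.py <<'E'
import numpy as np, cv2
from workcell import ctrl, capture, job_done
def shot(n,f):
    c=capture(n); cv2.imwrite(f'pics/{f}.png',c['img'][:,:,::-1]); np.save(f'pics/{f}.npy',c,allow_pickle=True); return c
def load(f): return np.load(f'pics/{f}.npy',allow_pickle=True).item()
def K(c): return np.array([[c['fx'],0,c['cx']],[0,c['fy'],c['cy']],[0,0,1.]]),np.array([c['k1'],0,0,0.])
def ray(c,u,v):
    k,d=K(c); p=cv2.undistortPoints(np.array([[[u,v]]],float),k,d)[0,0]
    R=np.array(c['R']);t=np.array(c['t']); return -R.T@t, R.T@np.array([p[0],p[1],1])
def onz(c,u,v,z):
    o,d=ray(c,u,v); return o+d*(z-o[2])/d[2]
def proj(c,X):
    k,d=K(c); R=np.array(c['R']);t=np.array(c['t'])
    return cv2.projectPoints(np.array(X,float).reshape(-1,1,3),cv2.Rodrigues(R)[0],t,k,d)[0][:,0]
E
python3 - <<'E'
from h import *
a=shot('scene','s0');b=shot('top','t0')
for c in(a,b): print(-np.array(c['R']).T@np.array(c['t']))
s=ctrl.get_state();print(s['clock'],s['eef_pos'],s['ee_rot'],s['contact_force'],s['torque'])
E
```

```text
[ 1.10011532 -0.18255199  0.74491178]
[0.44118592 0.09564079 0.96950609]
0.1 [ 0.1675428  -0.67931529  0.21337329] [ 9.92701341e-01  1.20597792e-01 -3.38308059e-05 -4.67862294e-04] [ 0.12528926  0.17802435 -0.5012358 ] [ 0.05506219 -0.01837488  0.07555452]
```

View pics/s0.png

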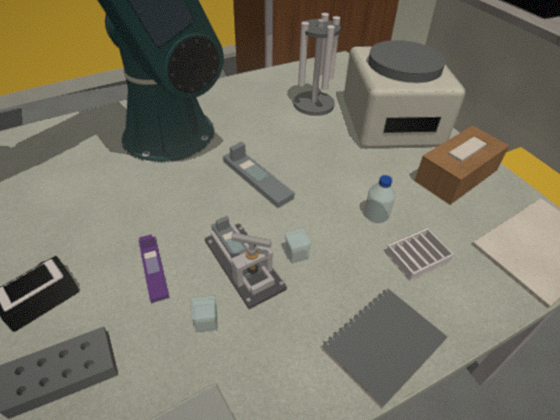

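View pics/t0.png

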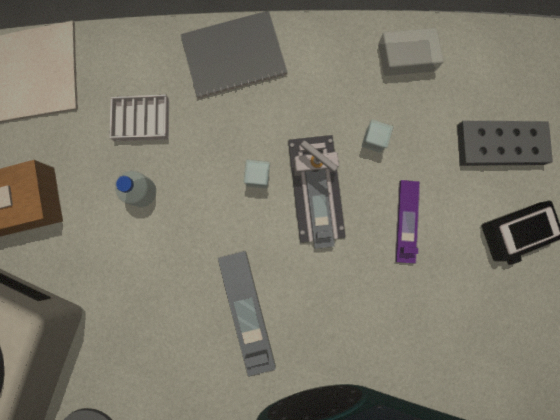

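Carrier look-alikes in the top view are the grey one in the clamp (321,215), a larger loose grey one (245,312) and a purple one (408,222). The one in the clamp is the smaller non-purple carrier, so I choose it. The T-handle bar is at (318,155), the jars at (257,173) and (378,134), and the bottle at (130,187). I'll check with one close crop.

Run:
```python
from h import *
c=load('t0'); im=c['img'][120:260,230:400,::-1]
cv2.imwrite('pics/t0c.png',cv2.resize(im,None,fx=4,fy=4,interpolation=cv2.INTER_CUBIC))
```

```text
(no output)
```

View pics/t0c.png

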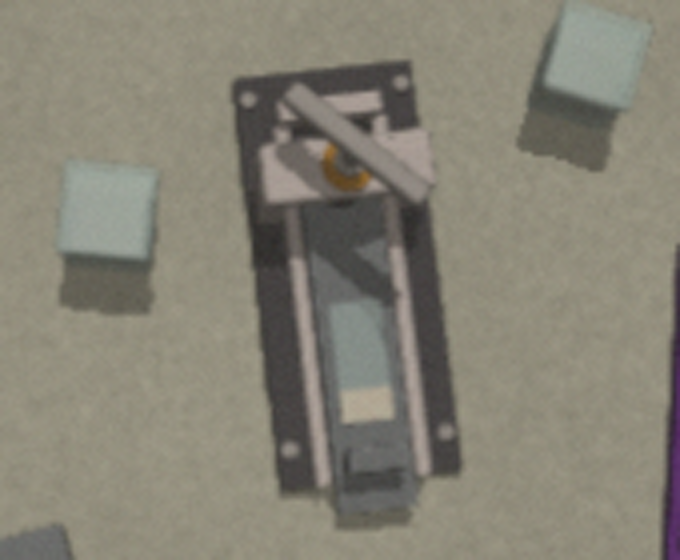

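The crop confirms the grey carrier lies between the rails, with plate corners at crop (236,80), (410,62), (281,494) and (461,471). The bar ends are at (293,90) and (421,193), and the tab top is at about (375,460).

Run:
```python
from h import *
c=load('t0'); f=lambda u,v,z:onz(c,230+(u-1.5)/4,120+(v-1.5)/4,z)
P=np.array([f(236,80,.014),f(410,62,.014),f(461,471,.014),f(281,494,.014)]) # FL FR NR NL
L=np.array([[.065,.047],[.065,-.047],[-.15,-.047],[-.15,.047]])
# rigid fit
a=L-L.mean(0);b=P[:,:2]-P[:,:2].mean(0)
th=np.arctan2((a[:,0]*b[:,1]-a[:,1]*b[:,0]).sum(),(a*b).sum())
R=np.array([[np.cos(th),-np.sin(th)],[np.sin(th),np.cos(th)]]);o=P[:,:2].mean(0)-R@L.mean(0)
print('axis',o,'yaw',np.degrees(th),th,'res',(R@L.T).T+o-P[:,:2])
e1,e2=f(293,90,.137),f(421,193,.137);print('bar',(e1+e2)/2,np.linalg.norm(e1-e2),'dir deg',np.degrees(np.arctan2(*(e1-e2)[1::-1])))
for u,v in((347,448),(402,450),(347,482),(402,482)): print('tab',R.T@(f(u,v,.06)[:2]-o))
for w in[(263,150),(430,130),(434,187),(267,205)]:print('bridge',R.T@(f(*w,.082)[:2]-o))
for w in[(338,518),(412,514)]:print('carr end',R.T@(f(*w,.03)[:2]-o))
for n,w in(('A',(108,210)),('B',(597,55))):print(n,f(*w,.062),R.T@(f(*w,.062)[:2]-o))
print('tab home world',R@[-.109,0]+o)
c=load('s0');print('scene proj bar',proj(c,[*o,.131]),'tool x yaw',2*np.arctan2(.1206,.9927))
```

```text
axis [0.6127434  0.01447647] yaw 4.863702660138709 0.08488762525742724 res [[ 0.0001348   0.00157213]
 [ 0.00029385 -0.00118619]
 [-0.00090629 -0.00100984]
 [ 0.00047765  0.0006239 ]]
bar [0.61409143 0.01542061 0.137     ] 0.0742008096910651 dir deg 49.226711210721184
tab [-0.1325866   0.01452079]
tab [-0.13647076 -0.0119102 ]
tab [-0.14891695  0.01640084]
tab [-0.15184936 -0.01010468]
bridge [0.01289583 0.03994416]
bridge [ 0.01419156 -0.04120649]
bridge [-0.0136762  -0.03966729]
bridge [-0.01389639  0.04105788]
carr end [-0.16574241  0.02030515]
carr end [-0.16785481 -0.01671345]
A [0.59820959 0.13099641 0.062     ] [-0.00460225  0.11733263]
B [ 0.67132109 -0.11332339  0.062     ] [ 0.04753116 -0.13230623]
tab home world [0.50413589 0.00523483]
scene proj bar [[249.98484135 238.36676097]] tool x yaw 0.24178882895691076
```

Emit:
carry_out([
  [0.94,-0.45,0],
  [0.94,-0.45,0],
  [0.94,-0.45,0],
  [0.94,-0.45,0],
  [0.94,-0.45,0],
  [0.94,-0.45,0],
  [0.94,-0.45,0],
  [0.94,-0.45,0],
  [0.94,-0.45,0],
  [0.94,-0.45,0],
  [0.94,-0.45,0],
  [0.94,-0.45,0],
  [0.94,-0.45,0],
  [0.94,-0.45,0],
], twist=[0,0,0,0,0,0,0,0,0,0,0,0,0,0], jaw=[0,0,0,0,0,0,0,0,0,0,0,0,0,0])

```text
clock: 1.27
eef_pos: [0.4501, -0.4469, 0.2137]
ee_rot: [0.993, 0.121, -0.0, -0.0]
contact_force: [0.4, -0.7, 0.5]
opening: 0.0015
gripper_force: 0.0
```

Emit:
carry_out([
  [0.23,-0.96,0],
  [0.23,-0.96,0],
  [0.23,-0.96,0],
  [0.23,-0.96,0],
  [0.23,-0.96,0],
  [0.23,-0.96,0],
  [0.23,-0.96,0],
  [0.23,-0.96,0],
  [0.23,-0.96,0],
  [0.23,-0.96,0],
  [0.23,-0.96,0],
  [0.23,-0.96,0],
  [0.23,-0.96,0],
  [0.23,-0.96,0],
  [0.23,-0.96,0],
  [0.23,-0.96,0],
  [0.23,-0.96,0],
  [0.23,-0.96,0],
], twist=[0,0,0,0,0,0,0,0,0,0,0,0,0,0,0,0,0,0], jaw=[0,0,0,0,0,0,0,0,0,0,0,0,0,0,0,0,0,0])

```text
clock: 2.77
eef_pos: [0.446, -0.0025, 0.2139]
ee_rot: [0.993, 0.121, -0.0, -0.0]
contact_force: [0.0, -0.6, 0.3]
opening: 0.0004
gripper_force: 0.0
```

Emit:
carry_out([
  [0,0,0],
  [0,0,0],
  [0,0,0],
  [0,0,0],
  [0,0,0],
  [0,0,0],
  [0,0,0],
  [0,0,0],
  [0,0,0],
  [0,0,0],
  [0,0,0],
  [0,0,0],
  [0,0,0],
  [0,0,0],
  [0,0,0],
  [0,0,0],
  [0,0,0],
  [0,0,0],
  [0,0,0],
  [0,0,0],
], twist=[-0.15,-0.15,-0.15,-0.15,-0.15,-0.15,-0.15,-0.15,-0.15,-0.15,-0.15,-0.15,-0.15,-0.15,-0.15,-0.15,-0.15,-0.15,-0.15,-0.15], jaw=[0,0,0,0,0,0,0,0,0,0,0,0,0,0,0,0,0,0,0,0])

```text
clock: 4.43
eef_pos: [0.4461, -0.0037, 0.2138]
ee_rot: [0.266, 0.964, -0.0, -0.0]
contact_force: [-0.0, 0.8, 0.9]
opening: 0.0005
gripper_force: 0.0
```

Emit:
carry_out([
  [0,0,0],
  [0,0,0],
  [0,0,0],
  [0,0,0],
  [0,0,0],
  [0,0,0],
], twist=[-0.15,-0.15,-0.15,-0.15,-0.15,-0.05], jaw=[0,0,0,0,0,0])

```text
clock: 4.93
eef_pos: [0.4462, -0.0037, 0.2138]
ee_rot: [-0.046, 0.999, 0.0, -0.0]
contact_force: [-0.0, 0.0, -0.3]
opening: 0.0006
gripper_force: 0.0
```

```bash
cat >> h.py <<'E'
o=np.array([.6127,.0145]); th=.0849
def st():
    from scipy.spatial.transform import Rotation as Ro
    s=ctrl.get_state(); M=Ro.from_quat(s['ee_rot']).as_matrix(); c,n=np.cos(th),np.sin(th)
    d=np.array(s['eef_pos'][:2])-o
    print('clock',s['clock'],'pos',np.round(s['eef_pos'],4),'press',np.round([c*d[0]+n*d[1],-n*d[0]+c*d[1]],4),'yaw',np.round(np.degrees(np.arctan2(M[1,0],M[0,0])),2),'zaxis',np.round(M[:,2],3),'q6',round(s['q'][5],3),'F',np.round(s['contact_force'],1),'T',np.round(s['torque'],3))
    return s,M
E
python3 - <<'E'
from h import *
st()
E
```

```text
clock 4.9333 pos [ 0.4462 -0.0037  0.2138] press [-0.1675 -0.004 ] yaw -174.74 zaxis [-0.  0. -1.] q6 -1.723 F [-0.   0.  -0.3] T [ 0.094 -0.104  0.018]
```

Emit:
carry_out([
  [0.34,0.16,0],
  [0,0,0.98],
  [0,0,0.98],
  [0,0,0.98],
  [0,0,0.98],
  [0,0,0.98],
  [0,0,0.98],
  [0,0,0.98],
  [0,0,0],
], twist=[0,0,0,0,0,0,0,0,0], jaw=[0,0,0,0,0,0,0,0,0])

```text
clock: 5.68
eef_pos: [0.4344, -0.0002, 0.0392]
ee_rot: [-0.041, 0.999, 0.0, -0.003]
contact_force: [-1.9, 0.5, -0.3]
opening: 0.0005
gripper_force: 0.0
```

Run:
```python
from h import *
st(); c=shot('top','t1'); cv2.imwrite('pics/t1c.png',cv2.resize(c['img'][120:270,240:390,::-1],None,fx=4,fy=4,interpolation=cv2.INTER_CUBIC))
```

```text
clock 5.6833 pos [ 4.344e-01 -2.000e-04  3.920e-02] press [-0.1789  0.0005] yaw -175.26 zaxis [-0.006  0.    -1.   ] q6 -1.708 F [-1.9  0.5 -0.3] T [ 0.102 -0.116  0.028]
```

View pics/t1c.png

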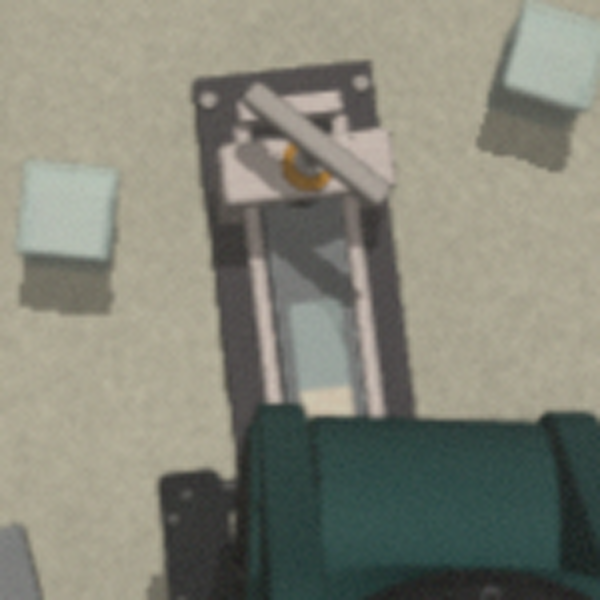

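The arm hides the tab here. The carrier hasn't moved: the slide label edge is still at crop (327,388). Next I push.

Emit:
carry_out([
  [-0.2,0,0],
  [-0.2,0,0],
  [-0.2,0,0],
  [-0.2,0,0],
  [-0.2,0,0],
], twist=[0,0,0,0,0], jaw=[0,0,0,0,0])

```text
clock: 6.15
eef_pos: [0.4633, 0.0017, 0.0432]
ee_rot: [-0.042, 0.999, -0.0, 0.0]
contact_force: [-3.0, -0.3, 1.8]
opening: 0.0002
gripper_force: 1.5
```

Emit:
carry_out([
  [-0.16,0,0],
  [-0.16,0,0],
  [-0.16,0,0],
  [-0.16,0,0],
], twist=[0,0,0,0], jaw=[0,0,0,0])

```text
clock: 6.48
eef_pos: [0.4787, 0.003, 0.0424]
ee_rot: [-0.042, 0.999, 0.0, -0.0]
contact_force: [-4.1, -0.6, 2.5]
opening: 0.0006
gripper_force: 1.5
```

Run:
```python
from h import *
st()
```

```text
clock 6.4833 pos [0.4787 0.003  0.0424] press [-1.345e-01 -1.000e-04] yaw -175.15 zaxis [-0.  0. -1.] q6 -1.698 F [-4.1 -0.6  2.5] T [0.039 0.372 0.031]
```

Pushing at about 4 N. From here I take small steps until it reaches the stop.

Emit:
carry_out([
  [-0.06,0,0],
  [-0.06,0,0],
], twist=[0,0], jaw=[0,0])

```text
clock: 6.65
eef_pos: [0.4816, 0.0033, 0.0424]
ee_rot: [-0.042, 0.999, 0.0, -0.0]
contact_force: [-2.9, -0.1, 2.4]
opening: 0.0
gripper_force: 1.5
```

Emit:
carry_out([
  [-0.04,0,0],
  [0,0,0],
], twist=[0,0], jaw=[0,0])

```text
clock: 6.82
eef_pos: [0.4818, 0.0033, 0.0422]
ee_rot: [-0.042, 0.999, 0.0, -0.001]
contact_force: [-3.3, -1.5, 2.0]
opening: 0.0002
gripper_force: 2.2
```

Emit:
carry_out([
  [-0.04,0,0],
  [0,0,0],
], twist=[0,0], jaw=[0,0])

```text
clock: 6.98
eef_pos: [0.4818, 0.0034, 0.0421]
ee_rot: [-0.042, 0.999, 0.0, -0.002]
contact_force: [-10.3, -1.1, 6.6]
opening: 0.0007
gripper_force: 4.9
```

Emit:
carry_out([
  [-0.04,0,0],
  [0,0,0],
], twist=[0,0], jaw=[0,0])

```text
clock: 7.15
eef_pos: [0.4818, 0.0035, 0.0419]
ee_rot: [-0.042, 0.999, 0.0, -0.003]
contact_force: [-14.7, -2.7, 11.0]
opening: 0.0003
gripper_force: 7.5
```

Firm contact: 15 N with no further motion. I back off, rise and rotate.

Emit:
carry_out([
  [0.4,0,0],
  [0.2,0,0],
  [0,0,-0.98],
  [0,0,-0.98],
  [0,0,-0.98],
  [0,0,-0.98],
  [0,0,-0.98],
  [0,0,-0.98],
  [0,0,-0.98],
  [0,0,0],
  [0,0,0],
  [0,0,0],
  [0,0,0],
  [0,0,0],
  [0,0,0],
  [0,0,0],
  [0,0,0],
], twist=[0,0,0,0,0,0,0,0,0,-0.14,-0.14,-0.14,-0.14,-0.14,-0.14,-0.13,0], jaw=[0,0,0,0,0,0,0,0,0,1,1,1,1,1,1,1,1])

```text
clock: 8.57
eef_pos: [0.4694, 0.0022, 0.214]
ee_rot: [-0.413, 0.911, -0.0, 0.0]
contact_force: [-0.2, -0.4, 0.4]
opening: 0.0511
gripper_force: 0.0
```

Run:
```python
from h import *
s,M=st(); print('tool delta share',M.T@(np.array([.6127,.0145,s['eef_pos'][2]])-s['eef_pos'])/.025)
c=shot('wrist','w1'); t=shot('top','t2')
print('axis pixel',proj(c,[[*o,.137],[*o,.082]]))
cv2.imwrite('pics/tw.png',np.hstack([cv2.resize(c['img'],(533,400)),cv2.resize(t['img'][120:260,270:360],(257,400))])[:,:,::-1])
```

```text
clock 8.5667 pos [0.4694 0.0022 0.214 ] press [-1.438e-01 -1.000e-04] yaw -131.22 zaxis [ 0.001  0.    -1.   ] q6 -2.467 F [-0.2 -0.4  0.4] T [ 0.097 -0.077 -0.049]
tool delta share [-4.14543405 -3.98699344  0.00465408]
axis pixel [[169.61692368 323.00747096]
 [186.1761202  289.9122347 ]]
```

View pics/tw.png

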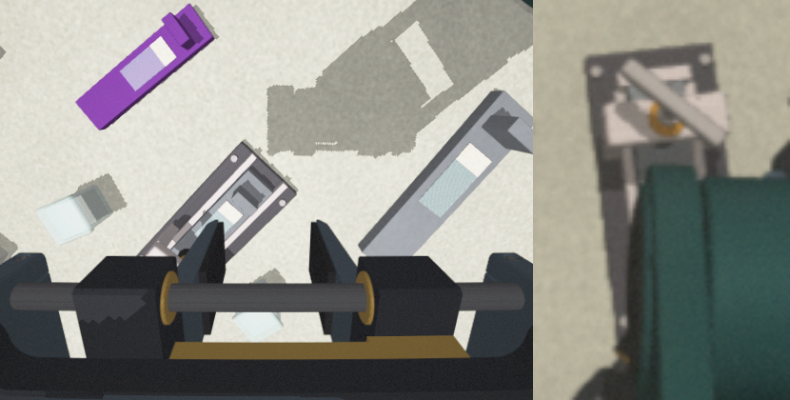

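The wrist view (left) shows the clamp with the carrier home around (225,205). The top view (right) shows the bar unchanged at (675,100). Next I move over the bar.

Emit:
carry_out([
  [-0.69,-0.665,0],
  [-0.69,-0.665,0],
  [-0.69,-0.665,0],
  [-0.69,-0.665,0],
  [-0.69,-0.665,0],
  [-0.69,-0.665,0],
  [0,0,0.9],
  [0,0,0.9],
  [0,0,0],
], twist=[0,0,0,0,0,0,0,0,0], jaw=[1,1,1,1,1,1,1,1,1])

```text
clock: 9.42
eef_pos: [0.6107, 0.0137, 0.1649]
ee_rot: [-0.409, 0.912, 0.001, -0.002]
contact_force: [-0.9, 0.3, -0.4]
opening: 0.0908
gripper_force: 0.0
```

Run:
```python
from h import *
s,M=st(); c=shot('wrist','w2')
print(proj(c,[[*o,.137],[*o,.130],s['eef_pos']]))
```

```text
clock 9.4167 pos [0.6107 0.0137 0.1649] press [-0.0021 -0.0006] yaw -131.68 zaxis [-0.005  0.    -1.   ] q6 -2.43 F [-0.9  0.3 -0.4] T [ 0.121 -0.015 -0.02 ]
[[279.27290284 240.27708517]
 [279.25888351 236.20053239]
 [281.0868898  256.33250019]]
```

View pics/w2.png

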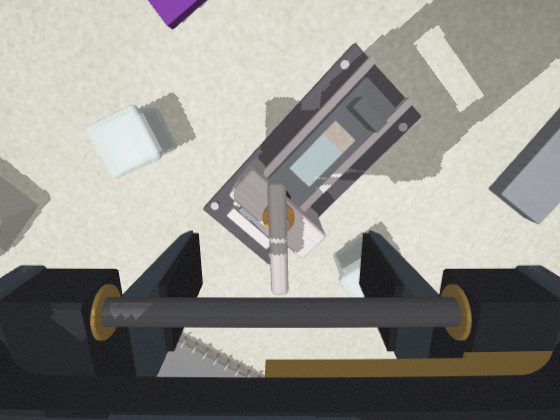

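The bar runs from (275,183) to (280,292), centred between the fingers and tilted about 2.6° from tool x. I apply a small twist and descend.

Emit:
carry_out([
  [0,0,0.54],
  [0,0,0.54],
  [0,0,0.54],
  [0,0,0.54],
  [0,0,0],
  [0,0,0],
], twist=[-0.06,0,0,0,0,0], jaw=[1,1,1,1,1,1])

```text
clock: 9.97
eef_pos: [0.6123, 0.0137, 0.1142]
ee_rot: [-0.432, 0.902, 0.0, -0.001]
contact_force: [-0.5, -0.4, 0.0]
opening: 0.0914
gripper_force: 0.0
```

Run:
```python
from h import *
s,M=st(); print(M.T@(np.array([.613,.0148,.111])-s['eef_pos'])/.025)
```

```text
clock 9.9667 pos [0.6123 0.0137 0.1142] press [-0.0005 -0.0008] yaw -128.85 zaxis [-0.002  0.    -1.   ] q6 -2.479 F [-0.5 -0.4  0. ] T [ 0.127 -0.147  0.015]
[-0.0538527   0.00558168  0.12976055]
```

Emit:
carry_out([
  [-0.05,0,0.12],
  [0,0,0],
  [0,0,0],
  [0,0,0],
  [0,0,0],
  [0,0,0],
  [0,0,0],
  [0,0,0],
  [0,0,0],
  [0,0,0],
  [0,0,0],
  [0,0,0],
  [0,0,0],
  [0,0,0],
  [0,0,0],
  [0,0,0],
], twist=[0,0,0,0,0,0,0,0,0,0,0,0,0,0,0,0], jaw=[0,0,0,0,0,0,0,0,0,0,0,0,0,0,0,0])

```text
clock: 11.3
eef_pos: [0.6136, 0.0146, 0.112]
ee_rot: [-0.432, 0.902, 0.0, 0.0]
contact_force: [0.2, 0.0, 0.4]
opening: 0.012
gripper_force: 29.9
```

Run:
```python
from h import *
st()
```

```text
clock 11.3 pos [0.6136 0.0146 0.112 ] press [0.0009 0.0001] yaw -128.8 zaxis [ 0.  0. -1.] q6 -2.479 F [0.2 0.  0.4] T [ 0.113 -0.105 -0.282]
```

Emit:
carry_out([
  [0,0,0.01],
  [0,0,0.01],
  [0,0,0.01],
  [0,0,0.01],
  [0,0,0.01],
  [0,0,0.01],
], twist=[0.08,0.08,0.08,0.08,0.08,0.08], jaw=[0,0,0,0,0,0])

```text
clock: 11.8
eef_pos: [0.6135, 0.0147, 0.1105]
ee_rot: [-0.254, 0.967, -0.0, -0.0]
contact_force: [-1.5, 1.3, 2.3]
opening: 0.0115
gripper_force: 30.0
```

Run:
```python
from h import *
st()
```

```text
clock 11.8 pos [0.6135 0.0147 0.1105] press [0.0008 0.0001] yaw -150.54 zaxis [-0. -0. -1.] q6 -2.099 F [-1.5  1.3  2.3] T [0.327 0.05  0.214]
```

Emit:
carry_out([
  [0,0,0.01],
  [0,0,0.01],
  [0,0,0.01],
], twist=[0.08,0.08,0.08], jaw=[0,0,0])

```text
clock: 12.05
eef_pos: [0.6135, 0.0148, 0.1098]
ee_rot: [-0.162, 0.987, 0.0, -0.0]
contact_force: [-0.6, 1.5, 3.4]
opening: 0.0123
gripper_force: 30.0
```

Run:
```python
from h import *
st()
```

```text
clock 12.05 pos [0.6135 0.0148 0.1098] press [0.0008 0.0002] yaw -161.34 zaxis [-0.  0. -1.] q6 -1.91 F [-0.6  1.5  3.4] T [0.413 0.142 0.25 ]
```

Emit:
carry_out([
  [0,0,0.01],
  [0,0,0.01],
], twist=[0.08,0.08], jaw=[0,0])

```text
clock: 12.22
eef_pos: [0.6135, 0.0148, 0.1093]
ee_rot: [-0.1, 0.995, 0.0, -0.0]
contact_force: [-1.2, 1.1, 4.3]
opening: 0.0117
gripper_force: 30.0
```

Run:
```python
from h import *
st()
```

```text
clock 12.2167 pos [0.6135 0.0148 0.1093] press [0.0008 0.0002] yaw -168.54 zaxis [-0.  0. -1.] q6 -1.785 F [-1.2  1.1  4.3] T [0.358 0.167 0.278]
```

Emit:
carry_out([
  [0,0,0.01],
  [0,0,0.01],
], twist=[0.08,0.08], jaw=[0,0])

```text
clock: 12.38
eef_pos: [0.6135, 0.0149, 0.1089]
ee_rot: [-0.037, 0.999, 0.0, -0.0]
contact_force: [-1.8, 3.0, 4.5]
opening: 0.0122
gripper_force: 30.0
```

Run:
```python
from h import *
st()
```

```text
clock 12.3833 pos [0.6135 0.0149 0.1089] press [0.0008 0.0003] yaw -175.73 zaxis [-0.  0. -1.] q6 -1.659 F [-1.8  3.   4.5] T [0.529 0.295 0.297]
```

Emit:
carry_out([
  [0,0,0.01],
  [0,0,0.01],
], twist=[0.08,0.08], jaw=[0,0])

```text
clock: 12.55
eef_pos: [0.6135, 0.0149, 0.1084]
ee_rot: [0.026, 1.0, 0.0, -0.0]
contact_force: [-2.3, 2.0, 5.7]
opening: 0.0121
gripper_force: 30.0
```

Run:
```python
from h import *
st()
```

```text
clock 12.55 pos [0.6135 0.0149 0.1084] press [0.0008 0.0003] yaw 177.07 zaxis [-0.  0. -1.] q6 -1.534 F [-2.3  2.   5.7] T [0.593 0.246 0.373]
```

Torque went 0.214, 0.250, 0.278, 0.297, 0.373. That fits a contact at q6≈-2.0 plus 0.29 N·m/rad, so the rise is about 0.14, or roughly 36 N. I stop here, release and rise.

Emit:
carry_out([
  [0,0,0],
  [0,0,0],
  [0,0,0],
  [0,0,0],
  [0,0,0],
  [0,0,0],
  [0,0,0],
  [0,0,0],
  [0,0,0],
  [0,0,0],
  [0,0,0],
  [0,0,-0.8],
  [0,0,-0.9],
  [0,0,-0.9],
  [0,0,-0.9],
  [0,0,-0.9],
  [0,0,0],
], twist=[0,0,0,0,0,0,0,0,0,0,0,0,0,0,0,0,0], jaw=[1,1,1,1,1,1,1,1,1,1,1,1,1,1,1,1,1])

```text
clock: 13.97
eef_pos: [0.6156, 0.0146, 0.2227]
ee_rot: [0.024, 1.0, 0.0, 0.003]
contact_force: [1.5, -0.4, -0.2]
opening: 0.0912
gripper_force: 0.0
```

Run:
```python
from h import *
st()
```

```text
clock 13.9667 pos [0.6156 0.0146 0.2227] press [ 0.0029 -0.0001] yaw 177.21 zaxis [ 0.006 -0.    -1.   ] q6 -1.536 F [ 1.5 -0.4 -0.2] T [ 0.07  -0.151  0.007]
```

Emit:
carry_out([
  [0.8,0.8,0],
  [0.8,0.8,0],
  [0.8,0.8,0],
  [0.8,0.8,0],
  [0.4,0.8,0],
  [0,0.9,0],
  [0,0.9,0],
  [0,0.9,0],
  [0,0.9,0],
  [0,0.9,0],
  [0,0.9,0],
  [0,0,0],
  [0,0,0],
], twist=[0,0,0,0,0,0,0,0,0,0,0,0,0], jaw=[1,1,1,1,1,1,1,1,1,1,1,1,1])

```text
clock: 15.05
eef_pos: [0.5348, 0.2544, 0.2177]
ee_rot: [0.024, 1.0, -0.0, -0.0]
contact_force: [-0.3, -0.9, -0.1]
opening: 0.0913
gripper_force: 0.0
```

Run:
```python
from h import *
st(); t=shot('top','t3'); s=shot('scene','s3')
cv2.imwrite('pics/f.png',np.hstack([cv2.resize(t['img'][110:260,230:400],(453,400),interpolation=cv2.INTER_CUBIC),cv2.resize(s['img'][200:320,190:294],(347,400),interpolation=cv2.INTER_CUBIC)])[:,:,::-1])
```

```text
clock 15.05 pos [0.5348 0.2544 0.2177] press [-0.0573  0.2457] yaw 177.3 zaxis [-0. -0. -1.] q6 -1.119 F [-0.3 -0.9 -0.1] T [ 0.112 -0.107  0.03 ]
```

View pics/f.png

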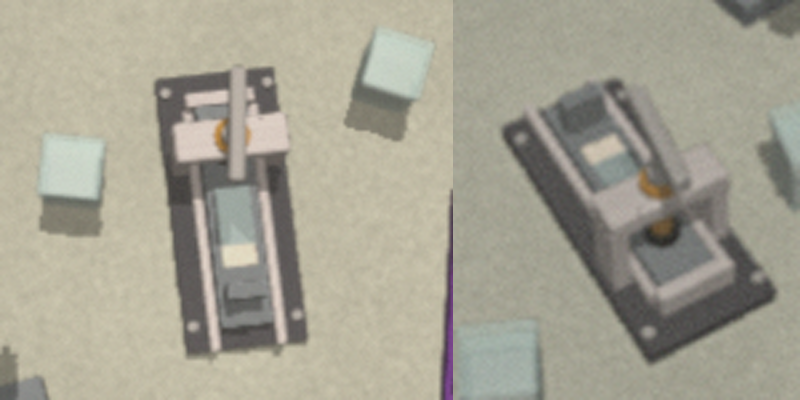

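The picture shows the carrier home against the stop, the bar turned along the slide at (237,122), and the jars unmoved. In the scene view the black foot at (662,235) appears seated on the carrier. I check its height numerically.

Run:
```python
from h import *
s=load('s3'); a=np.linspace(0,2*np.pi,72)
for z in(.030,.032,.034):
    p=proj(s,[[o[0]+.012*np.cos(t),o[1]+.012*np.sin(t),z] for t in a]); print(z,'low row',p[:,1].max(),'cols',p[:,0].min(),p[:,0].max())
x=int(round(p[:,0].mean())); g=s['img'].mean(2)
g0=load('s0')['img'].mean(2)
for c in(x-1,x,x+1): print(c,'rows 262..280',g[262:281,c].astype(int),'before',g0[262:281,c].astype(int))
```

```text
0.03 low row 273.60945778951594 cols 245.8618547014437 257.06213776008275
0.032 low row 273.05450590784443 cols 245.82559750587177 257.04438142717134
0.034 low row 272.49768046716764 cols 245.7892283959218 257.02657096934547
250 rows 262..280 [164 140 129 121 101  85  79  71  57  49  49  69 107 119 116 118 120 119
 121] before [154 134 121 114  94  82  67  49  50  45  55  69  84  86  84  82  71  74
  74]
251 rows 262..280 [151 130 125 112  93  82  76  75  63  54  46  61  96 116 120 118 117 118
 120] before [149 127 117 108  89  77  77  68  47  48  48  54  70  78  81  80  76  73
  77]
252 rows 262..280 [131 118 115 107  85  84  83  81  68  56  52  52  89 112 115 122 118 121
 118] before [135 120 112 101  81  80  84  69  50  48  51  51  67  73  76  70  74  76
  73]
```

```bash
python3 -c "
from h import *
print(job_done())"
```

```text
the job is handed in; nothing more can be done
None
```

I pushed the carrier home against the stop, clamped it at roughly 33–36 N (estimated from a handle torque rise of about 0.13–0.14 N·m), let go of the handle, left the jars and bottle untouched, and handed the job in at about 15 s; no verdict was returned.

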